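# Plug in the relay and latch the junction box door

## Task

Finish the junction box that lies on its back on the bench: plug the loose relay upright into the empty relay base on the rail inside it, pushed fully home, then swing the open door over and press it shut beside its latch until the sprung bolt snaps in under the strike. Do not slam the door or force it (the sheet bends at about 25 N), and leave the relay plugged in and the rest of the bench as it is.

Things in the scene. Friction and masses are not known exactly. Their poses are not given: they have to be found in the camera images.
- enclosure: Grey sheet-steel junction box, fixed, on its back, open side up: 200 mm along own x (ahead at yaw 0), 180 along y, rim at z 85 mm, walls 3 mm; origin: centre of its underside. Two cable glands stick 18 mm out of its near wall. Door hinged on its left (+y), latch on its right. A rail inside carries low terminals (own x -0.09 to -0.035, top z 39 mm) and, beyond, an empty relay base.
- socket (a point): Mouth of the empty relay base (34 x 62 mm): centre of the pocket in its upper face, z 35 mm, 50 mm below the rim; axes as the box's. Pocket 18.5 mm along x, 24.5 along y, 14 deep, 2 mm chamfer. Sprung contacts in it grip the relay's foot: 5 to 10 N to push it in, down to the last millimetre.
- relay_centre (a point): Centre of the loose relay, a grey block standing upright on the table, 60 mm high, 80 g: body 22 mm along own x, 28 along y, 47 high; under it a black plug foot 16 x 22 mm, 13 high, end bevelled. The point is 30 mm above the foot's end. Half a turn about z fits as well. Fully home the body sits on the base's upper face, this point 17 mm above the socket mouth.
- door (a joint): Door angle, rad: 0 latched (+-0.032), pi/2 upright; starts at 1.5 to 1.85, stays where left (stiff hinge, 2 to 4 N at the free edge). Grey sheet lid 4 mm thick, 208 mm along the hinge, 193 mm from hinge axis to free edge, 16 mm skirt turned in, flush black release plate outside. Shut, its outer face is at z 96 mm (+-5). Near shut it meets a rubber seal at the latch side, then the bolt's bevel.
- door_hinge (a point): Point on the door's hinge axis, half-way along it, 92 mm above the table; the axis runs along the box's x. The door's outer face lies 4 mm outside the plane through this axis.
- door_edge (a point): Point on the door's outer face, 170 mm from the hinge axis, 23 mm in from the free edge, half-way along it: over the latch, the best place to press. Axes are the door's: z outward normal, -y from the hinge to the free edge.
- latch (a joint): Retraction, m, of the bevelled spring bolt under the door's free side: 0 out, 0.010 pushed in by the strike's edge, 0 to 0.001 once snapped in below it. The strike is set by hand in slots, up to 5 mm high or low, unreadable: snap depth differs. Pressed over the latch it takes up to 9 to 19 N, dropping as the bolt snaps; 1.5 mm deeper are hard stops. The seal lifts an unlatched door again.
- multimeter: Multimeter lying on its back, 132 x 62 x 41 mm, a bystander; origin at the centre of its underside.
- tape_measure: Tape measure 36 x 74 x 62 mm, a bystander; origin at the centre of its underside.
- tape_green: Roll of tape, 64 mm wide, 19 mm high, a bystander; origin at the centre of its underside.
- screwdriver_red: Screwdriver 196 mm long, 28 mm high, a bystander; origin at the middle of its underside.
- side_cutters: Side cutters 119 x 60 x 21 mm, a bystander; origin at the middle of their underside.
- parts_jar: Screw jar 53 mm wide and 72 mm high, a bystander; origin at the centre of its underside.
- crimping_tool: Crimping pliers 60 x 182 x 21 mm, a bystander; origin at the middle of their underside.

How it is judged:
On the way, in this order (a step that is already met when the one before it is completed fails the run):
1. the relay is plugged fully home into the base and let go, with the door still open (horizontal distance between relay_centre and socket below 0.004 m and z of relay_centre in the frame of socket below 0.019 m and angle between relay_centre's own z axis and vertical below 0.07 rad and contact force between relay and the fingers below 0.1 N and value of joint door above 0.5 rad), for 0.2 s.
2. the door is shut and its bolt has snapped out under the strike (value of joint door below 0.036 rad and value of joint latch below 0.002 m), for 0.2 s.
At the end, for the whole second after the job is handed in: The door is shut (within 0.036 rad) and still, its bolt sprung out under the strike (within 2 mm of fully out), and the relay stands plugged fully home in the base (within 2 mm of fully down, 4 mm sideways, 0.07 rad upright) (all of step 2 and velocity of joint door between -0.05 and 0.05 rad/s and horizontal distance between relay_centre and socket below 0.004 m and z of relay_centre in the frame of socket below 0.019 m and angle between relay_centre's own z axis and vertical below 0.07 rad); the robot touches nothing.
It fails at once if the door is pressed with more than 25 N (contact force between door and the fingers above 25 N or contact force between door and the arm above 25 N).
It fails at once if the door is slammed: it still swings faster than 2.5 rad/s before it meets the latch (velocity of joint door below -2.5 rad/s and value of joint door above 0.1 rad).
It fails at once if a bystander is shoved more than 3 cm (distance of any of multimeter, tape_measure, tape_green, screwdriver_red, side_cutters, parts_jar, crimping_tool from where it was at the start of the episode above 0.03 m).
It also fails if it takes over 72 s, if anything falls off the work surface, if the arm or the gripper's body presses on something with over 40 N, if the wrist force passes 120 N, or if a joint passes its speed limit or range.

## Robot

A 6-joint arm with a two-finger parallel gripper is mounted at the origin on a cart in front of the work surface, level with it; the furniture and walls round the work are solid. World frame = base frame: x ahead of the robot, y to its left, z up, the work surface at z = 0. Lengths are in m, angles in rad, forces in N, time in s.
With the tool pointing down it reaches from about 0.25 to 0.775 m from the base axis. Payload 4 kg.
Tool frame: the origin (TCP) lies at the centre of the arm's flange, where the gripper is bolted on; the fingertips stand 199 mm ahead of it and the grasp point (between the pads) lies 180 mm ahead of it; z points along the fingers, y is the line along which they close (so a half turn about z gives the same grasp; the last joint's range is limited). The gripper opens to 94 mm and grips with 3 to 60 N. Pads are 16 mm wide; open, the fingers measure 119 mm over their backs; the gripper's body (75 mm by 177 mm) begins 78 mm behind the grasp point.
Start: joints at [1.063, 0.087, 1.371, -0, 1.684, -0.103], TCP at [0.217, 0.506, 0.405] pointing down, gripper open.
Joint ranges: [-3.1, 3.1], [-0.76, 2.03], [0.27, 2.55], [-1.08, 4.22], [0.17, 2.65], [-2.57, 2.57]. Speed limits (rad/s): [2.79, 2.79, 3.14, 3.14, 3.14, 3.14].

## Interface

Orientations are given as [roll, pitch, yaw] about the fixed x, y, z axes, in that order (R = Rz(yaw) Ry(pitch) Rx(roll)).
In Python, from bench import robot, eyes, models gives the robot as it stands.
- The arm moves only by the tool step_arm, never from a script. Its argument "commands" is a list that holds one entry, the list of rows, each a list of 7 numbers: the shift along the tool's x, y, z in mm, then the turn, a rotation vector about the tool's x, y, z in rad, then the finger opening in mm, from 0 to 94. In form: [[[tx, ty, tz, wx, wy, wz, gripper], ...]]. A call has 1 to 20 rows; each row shifts and turns the commanded pose from where the row before left it, along the tool's axes as they then stand; what a row does not reach is not made up. A row lasts 1/8 s, in which the tool goes at most 62.5 mm and 10.7 degrees, less where a joint would pass 70% of its speed; a pose out of reach is approached as far as the arm can. A call is refused whole if a number of a shift passes 62.5 or a number of a turn 0.188, either way. A call with a gripper value outside its range is refused whole. The fingers move at their own pace and stop on an object; the grip force is fixed at half the most. Time passes only in rows, so rows that do not move let the fingers close. It gives the time, the measured TCP pose, the force, the opening and the grip force at its end, in the units of the state.
- robot.get_obs(): the state, without advancing time (a new reading comes with each control period).
- eyes.snapshot(name): name is "scene" or "side" or "wrist"; returns a dict with "color" (400x640x3 uint8, red, green, blue), "camera_matrix" (3x3 intrinsics, pixels), "D" ([k1, k2, p1, p2, k3] as OpenCV has them; the pictures are not rectified), "eye" and "rotation" of the camera in the world; the wrist camera has in their place "tool_from_camera" (4x4, takes a point from camera to tool coordinates, whose origin is the TCP and whose axes are the flange's). Camera axes: x right, y up, looking along -z (the intrinsics and any distortion apply to the point x, -y, -z); pixel columns grow to the right and rows downward; lengths in m; the calibration is good to about 2 mm. A picture is of the moment at which its call begins: read the wrist's pose just before it. There is no depth.
- robot.close_job(): hands the job in; it is judged then, once.
Trained networks look in a picture, given as the dict that the camera call returned (one of the last four; its "shot" number tells which), for a name from the list of things; names that differ only in an ending like _2 or _b are one class to them, and where a whole thing is asked for, a point or a joint stands for the part that bears it (a point fixed in the world has none). Each returns a list of dicts, best first, with "confidence" (0 to 1); they miss things now and then, are a little off and sometimes report something else, mostly with a low value. They report only what shows in the picture. A call takes as long as a camera call.
- models.masks_of(picture, query): "mask" (400x640 bool, what is visible of it) and "xy" ([column, row] in pixels, amid what is visible of it).
- models.tip_of(picture, query): "xy" ([column, row] in pixels: a listed point, or the origin of a listed thing).
The state is a dict: "time": time; "joint_positions": joint angles; "qvel": joint speeds; "joint_torque": joint torques, N m; "tool_pos": TCP position; "ee_rot": TCP orientation; "wrist_force": force on the tool from outside, world axes, zero at the start; "wrist_torque": the same for the moment, N m; "width": finger opening in m; "finger_force": force on a finger pad.
Only numpy, scipy, OpenCV 4.12 (cv2) and the standard library are available. Lean on these libraries where they do the work, as an engineer would, in place of code of your own. Each camera call takes 0.05 s, during which the arm holds its last target. There are 200 camera calls.

## Working session

There is one attempt and no reset: what is moved stays moved. The work goes in short steps, Python scripts to look and compute and a tool call to move; the robot and the scene stay as the last step left them, time stands still between calls to the robot, and variables do not carry over. Pictures are saved under pics/ and viewed, at most 10 in all, crops included, and the job is handed in when it is done.

Besides the shell and the picture viewer there is one more tool, called after ">>>" as name(argument=value, ...), one argument or row to a line, values as JSON. step_arm: Moves the arm, as the interface text tells. Its arguments: {"type":"object","properties":{"commands":{"type":"array"}},"required":["commands"]}

```bash
mkdir -p pics; cat > h.py <<'E'
import numpy as np, cv2
from bench import robot, eyes, models
from scipy.spatial.transform import Rotation as R
def cam(p,obs=None):
    if 'eye' in p: return np.array(p['eye']),np.array(p['rotation']).reshape(3,3)
    T=np.array(p['tool_from_camera']); Rt=R.from_euler('xyz',obs['ee_rot']).as_matrix()
    return Rt@T[:3,3]+obs['tool_pos'],Rt@T[:3,:3]
def ray(p,xy,obs=None):
    e,r=cam(p,obs); u=cv2.undistortPoints(np.array([[xy]],float),np.array(p['camera_matrix']),np.array(p['D']))[0,0]
    d=r@np.array([u[0],-u[1],-1]); return e,d/np.linalg.norm(d)
def onz(p,xy,z,obs=None):
    e,d=ray(p,xy,obs); return e+d*(z-e[2])/d[2]
def tri(rs):
    A=0;b=0
    for e,d in rs: M=np.eye(3)-np.outer(d,d);A=A+M;b=b+M@e
    x=np.linalg.solve(A,b); return x,[float(np.linalg.norm((np.eye(3)-np.outer(d,d))@(x-e))) for e,d in rs]
def proj(p,X,obs=None):
    e,r=cam(p,obs); c=r.T@(np.array(X)-e); c=np.array([[c[0],-c[1],-c[2]]])
    return cv2.projectPoints(c,np.zeros(3),np.zeros(3),np.array(p['camera_matrix']),np.array(p['D']))[0][0,0]
def save(p,n): cv2.imwrite('pics/'+n,cv2.cvtColor(p['color'],cv2.COLOR_RGB2BGR))
E
cat > a.py <<'E'
from h import *
o=robot.get_obs(); print(o['tool_pos'],o['ee_rot'],o['wrist_force'])
P={n:eyes.snapshot(n) for n in('scene','side','wrist')}
for n,p in P.items(): save(p,n+'0.png'); print(n,cam(p,o)[0])
for q in ['socket','relay_centre','door_hinge','door_edge','enclosure']+['multimeter','tape_measure','tape_green','screwdriver_red','side_cutters','parts_jar','crimping_tool']:
    rs=[]
    for n,p in P.items():
        t=models.tip_of(p,q)
        if t:
            print(q,n,np.round(t[0]['xy']),round(t[0]['confidence'],2),end=' ')
            if t[0]['confidence']>.3: rs.append(ray(p,t[0]['xy'],o))
    if len(rs)>1:
        x,e=tri(rs); print(np.round(x,4),np.round(e,4))
    else: print([np.round(onz(P[n],models.tip_of(P[n],q)[0]['xy'],0,o),3) for n in P if models.tip_of(P[n],q)])
a=np.hstack([P['scene']['color'],P['side']['color']]); 
cv2.imwrite('pics/both.png',cv2.cvtColor(cv2.resize(np.vstack([P['scene']['color'],P['side']['color']]),None,fx=.75,fy=.75),cv2.COLOR_RGB2BGR))
E
python3 a.py
```

```text
[0.21653866 0.50544963 0.40354169] [-3.13943798e+00 -1.94628706e-04  2.73682045e+00] [ 0.36065552 -0.03474198 -0.1306701 ]Traceback (most recent call last):
  File "a.py", line 4, in <module>
    for n,p in P.items(): save(p,n+'0.png'); print(n,cam(p,o)[0])
                                                     ~~~^^^^^
  File "h.py", line 5, in cam
    if 'eye' in p: return np.array(p['eye']),np.array(p['rotation']).reshape(3,3)
                                             ~~~~~~~~~~~~~~~~~~~~~~~~~~~~~~~^^^^^
ValueError: cannot reshape array of size 3 into shape (3,3)
```

```bash
sed -i "s/np.array(p\['rotation'\]).reshape(3,3)/R.from_euler('xyz',p['rotation']).as_matrix()/" h.py; python3 a.py
```

```text
[0.21657423 0.50548222 0.4037578 ] [-3.13988738e+00 -1.94601630e-04  2.73680098e+00] [ 0.11475429 -0.54795095 -0.35292421]
scene [1.22711327 0.36859071 1.35397585]
side [ 1.19697535 -0.59969641  0.81602494]
wrist [0.14726494 0.53433361 0.38382307]
socket scene [354. 240.] 0.74 socket side [374. 179.] 0.73 [0.5405 0.0616 0.0226] [0.0022 0.0022]
relay_centre scene [280. 177.] 0.66 relay_centre side [199. 223.] 0.6 [ 0.3593 -0.3819 -0.0969] [0.0406 0.0406]
door_hinge scene [391. 236.] 0.59 door_hinge side [393. 140.] 0.62 [0.4959 0.1648 0.0909] [0.0002 0.0002]
door_edge scene [406. 208.] 0.63 door_edge side [403.  86.] 0.56 [0.4849 0.1834 0.2549] [0.0006 0.0006]
enclosure scene [360. 238.] 0.97 enclosure side [370. 176.] 0.64 [0.5141 0.0727 0.008 ] [0.0004 0.0004]
multimeter scene [223. 174.] 0.83 multimeter side [197. 282.] 0.97 [ 0.5605 -0.4922 -0.0123] [0.003 0.003]
tape_measure scene [257. 173.] 0.84 tape_measure side [223. 242.] 0.87 [ 0.4857 -0.3897 -0.0073] [0.0026 0.0026]
tape_green scene [269. 228.] 0.71 tape_green side [317. 250.] 0.92 [ 0.6488 -0.2099 -0.0022] [0.0019 0.0019]
screwdriver_red scene [244. 204.] 0.49 screwdriver_red side [264. 260.] 0.9 [ 0.621  -0.3385  0.0149] [0.0066 0.0066]
side_cutters scene [269. 151.] 0.54 side_cutters side [198. 222.] 0.83 [ 0.3847 -0.4142 -0.0024] [0.0072 0.0072]
parts_jar scene [353. 242.] 0.67 [array([0.536, 0.058, 0.   ])]
crimping_tool scene [311. 170.] 0.59 crimping_tool side [255. 187.] 0.58 [ 0.3667 -0.2278  0.0056] [0.0003 0.0003]
```

View pics/both.png

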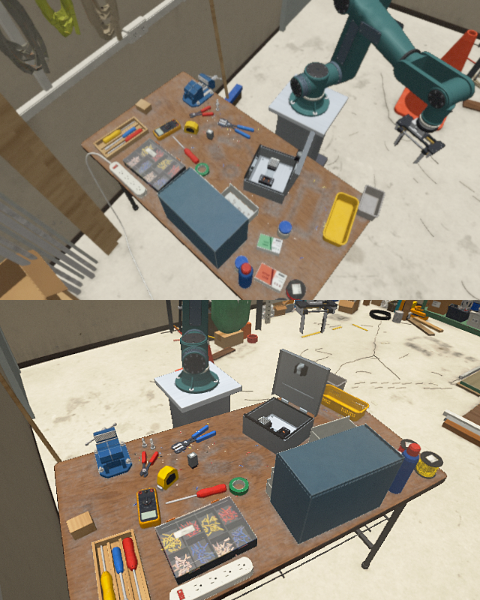

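```bash
cat > b.py <<'E'
from h import *
S=eyes.snapshot('scene');D=eyes.snapshot('side')
print(tri([ray(S,(280,177)),ray(D,(257,216))]),onz(S,(280,177),.03),onz(D,(257,216),.03))
for p in(S,D):
  for t in models.tip_of(p,'relay_centre')+models.masks_of(p,'relay_centre'): print(t['xy'],t['confidence'])
a=S['color'][140:290,240:440];b=D['color'][50:260,180:460]
a=cv2.resize(a,(800,600))[:,:];b=cv2.resize(b,(400,300),interpolation=cv2.INTER_CUBIC)
cv2.imwrite('pics/c1.png',cv2.cvtColor(np.vstack([cv2.resize(a,(400,300)),b]),cv2.COLOR_RGB2BGR))
w=eyes.snapshot('wrist');print(w['tool_from_camera'],w['camera_matrix'])
E
python3 b.py
```

```text
(array([ 0.48003691, -0.28808965,  0.02857299]), [0.007802580394458716, 0.0078025803944584875]) [ 0.4722995  -0.29181438  0.03      ] [ 0.49134437 -0.28824945  0.03      ]
[221.7, 173.1] 0.69
[281.5, 176.8] 0.68
[279.0, 177.7] 0.45
[258.9, 215.2] 0.57
[257.7, 212.9] 0.55
[[-1.06611121e-04  9.64758593e-01  2.63136554e-01  7.50666036e-02]
 [ 9.99999953e-01  1.78483789e-04 -2.49234292e-04 -7.42104020e-04]
 [-2.87416534e-04  2.63136515e-01 -9.64758567e-01  1.99499546e-02]
 [ 0.00000000e+00  0.00000000e+00  0.00000000e+00  1.00000000e+00]] [[294.40295163   0.         322.50746971]
 [  0.         294.40295163 200.97898944]
 [  0.           0.           1.        ]]
```

View pics/c1.png

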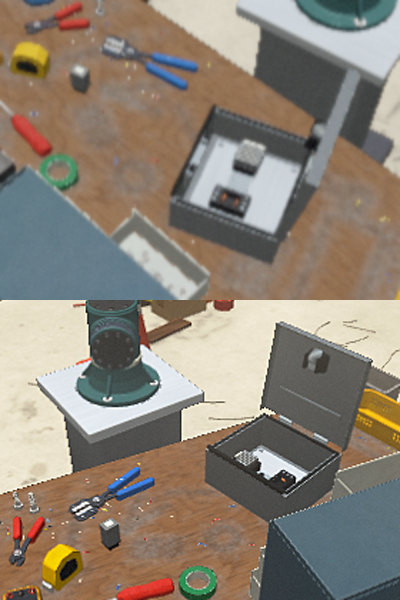

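```bash
cat >> h.py <<'E'
def plan(way, start=None):
    "way: list of (pos, yaw, n rows, grip); tool down"
    o=robot.get_obs(); p=np.array(o['tool_pos']); y=o['ee_rot'][2]
    if start: p,y=np.array(start[0]),start[1]
    for P,Y,n,g in way:
        dy=(Y-y+np.pi)%(2*np.pi)-np.pi; p0=p.copy()
        for i in range(n):
            q=p0+(np.array(P)-p0)*(i+1)/n
            Rt=(R.from_euler('z',y)*R.from_euler('x',np.pi)).as_matrix()
            t=np.round(Rt.T@(q-p)*1e3,1); w=round(-dy/n,4)
            print([*t.tolist(),0,0,w,g],end=','); p=p+Rt@(t/1e3); y-=w
        print()
E
python3 -c "
from h import *
plan([((.2166,.5055,.50),2.55,2,94),((.47,.04,.50),1.57,11,94)])"
```

```text
[0.0, -0.0, -47.7, 0, 0, np.float64(0.0934), 94],[-0.0, -0.1, -47.6, 0, 0, np.float64(0.0934), 94],
[-42.7, -22.3, -0.0, 0, 0, np.float64(0.0891), 94],[-44.6, -18.4, -0.0, 0, 0, np.float64(0.0891), 94],[-45.9, -14.3, -0.0, 0, 0, np.float64(0.0891), 94],[-47.1, -10.2, -0.0, 0, 0, np.float64(0.0891), 94],[-47.8, -6.0, -0.0, 0, 0, np.float64(0.0891), 94],[-48.2, -1.7, -0.0, 0, 0, np.float64(0.0891), 94],[-48.1, 2.6, -0.0, 0, 0, np.float64(0.0891), 94],[-47.7, 6.9, -0.0, 0, 0, np.float64(0.0891), 94],[-46.9, 11.1, -0.0, 0, 0, np.float64(0.0891), 94],[-45.7, 15.2, -0.0, 0, 0, np.float64(0.0891), 94],[-44.2, 19.2, -0.0, 0, 0, np.float64(0.0891), 94],
```

>>> step_arm(
  commands=[
    [[0, 0, -48, 0, 0, 0.093, 94], [0, 0, -48, 0, 0, 0.093, 94], [-43, -22, 0, 0, 0, 0.089, 94], [-45, -18, 0, 0, 0, 0.089, 94], [-46, -14, 0, 0, 0, 0.089, 94], [-47, -10, 0, 0, 0, 0.089, 94], [-48, -6, 0, 0, 0, 0.089, 94], [-48, -2, 0, 0, 0, 0.089, 94], [-48, 3, 0, 0, 0, 0.089, 94], [-48, 7, 0, 0, 0, 0.089, 94], [-47, 11, 0, 0, 0, 0.089, 94], [-46, 15, 0, 0, 0, 0.089, 94], [-44, 19, 0, 0, 0, 0.089, 94], [0, 0, 0, 0, 0, 0, 94]],
  ],
)

```text
time: 4.4
tool_pos: [0.4729, 0.0381, 0.4999]
ee_rot: [-3.14, 0.0, 1.567]
wrist_force: [-0.4, 0.1, -0.3]
width: 0.094
finger_force: 0.0
```

```bash
cat > c.py <<'E'
from h import *
import pickle
o=robot.get_obs();print(o['tool_pos'],o['ee_rot'],o['wrist_force'])
w=eyes.snapshot('wrist');save(w,'w1.png');pickle.dump((w,o),open('w1.pkl','wb'))
for q,z in dict(socket=.035,door_hinge=.092,door_edge=.26,enclosure=0,relay_centre=.03).items():
  for t in models.tip_of(w,q): print(q,t['xy'],t['confidence'],onz(w,t['xy'],z,o))
E
python3 c.py
```

```text
[0.4728951  0.03811516 0.49987441] [-3.14017253e+00  3.01696825e-04  1.56687931e+00] [-0.43815733  0.12144679 -0.34802712]
socket [367.8, 154.9] 0.65 [0.54168402 0.06371523 0.035     ]
socket [264.5, 306.8] 0.4 [ 0.37062059 -0.20001962  0.035     ]
door_hinge [341.8, 83.1] 0.94 [0.49785853 0.15917815 0.092     ]
door_hinge [327.8, 343.8] 0.28 [ 0.48080099 -0.22898909  0.092     ]
door_edge [344.5, 6.7] 0.63 [0.48890022 0.18833495 0.26      ]
enclosure [345.4, 149.9] 0.76 [0.51046829 0.06794544 0.        ]
relay_centre [331.0, 344.4] 0.76 [ 0.48782374 -0.28508827  0.03      ]
```

View pics/w1.png

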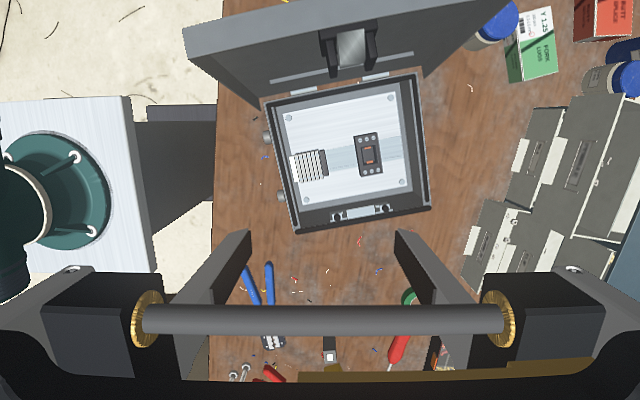

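```bash
python3 -c "
from h import *
import pickle
w,o=pickle.load(open('w1.pkl','rb'))
C=[onz(w,c,.085,o) for c in [(265,101),(417,72),(431,208),(297,234)]]
print(np.round(C,4),np.mean(C,0))
for a,b,k in((0,1,0),(3,2,0),(3,0,1),(2,1,1)):
  d=C[b]-C[a];print(np.linalg.norm(d),np.arctan2(d[1],d[0])-k*np.pi/2)
plan([((.4729,.0381,.46),1.3,1,94),((.485,-.24,.40),1.1,6,94)])
"
```

```text
[[ 0.4     0.1389  0.085 ]
 [ 0.5931  0.1737  0.085 ]
 [ 0.6262 -0.0052  0.085 ]
 [ 0.4365 -0.0433  0.085 ]] [0.51394314 0.06603412 0.085     ]
0.196151949645305 0.1786516897344377
0.19352105545331216 0.1984702382983846
0.18580590065608932 0.1972499428266632
0.18194041180260062 0.18297492031625873
[-3.5, 1.6, 41.0, 0, 0, np.float64(0.2742), 94],
[-44.1, 14.3, 10.0, 0, 0, np.float64(0.0333), 94],[-43.6, 15.9, 10.0, 0, 0, np.float64(0.0333), 94],[-43.1, 17.2, 10.0, 0, 0, np.float64(0.0333), 94],[-42.5, 18.7, 10.0, 0, 0, np.float64(0.0333), 94],[-41.8, 20.1, 10.0, 0, 0, np.float64(0.0333), 94],[-41.1, 21.4, 10.0, 0, 0, np.float64(0.0333), 94],
```

>>> step_arm(
  commands=[
    [[-46, 0, 10, 0, 0, 0.07, 94], [-46, 4, 15, 0, 0, 0.07, 94], [-46, 7, 15, 0, 0, 0.07, 94], [-45, 10, 20, 0, 0, 0.07, 94], [-44, 14, 20, 0, 0, 0.07, 94], [-43, 17, 20, 0, 0, 0.07, 94], [0, 0, 0, 0, 0, 0, 94]],
  ],
)

```text
time: 5.58
tool_pos: [0.476, -0.238, 0.3981]
ee_rot: [-3.137, -0.0, 1.149]
wrist_force: [-1.0, 1.2, 0.2]
width: 0.0942
finger_force: 0.0
```

```bash
cat > d.py <<'E'
from h import *
import pickle
o=robot.get_obs();print(o['tool_pos'],o['ee_rot'],o['wrist_force'])
w=eyes.snapshot('wrist');save(w,'w2.png');pickle.dump((w,o),open('w2.pkl','wb'))
for t in models.tip_of(w,'relay_centre'): print(t['xy'],t['confidence'],onz(w,t['xy'],.03,o))
for t in models.masks_of(w,'relay_centre'):
  print(t['xy'],t['confidence'],t['mask'].sum()); 
u,v=map(int,models.tip_of(w,'relay_centre')[0]['xy']);v0=max(0,v-50);u0=max(0,u-80);print(u0,v0)
c=w['color'][v0:v0+100,u0:u0+160]
c=cv2.cvtColor(cv2.resize(c,None,fx=5,fy=5,interpolation=cv2.INTER_CUBIC),cv2.COLOR_RGB2BGR);cv2.imwrite('pics/w2c.png',c)
E
python3 d.py
```

```text
[ 0.47602307 -0.23800653  0.39813524] [-3.13695815e+00 -3.62854458e-04  1.14948560e+00] [-0.96090217  1.24045517  0.18570808]
[345.1, 219.1] 0.85 [ 0.4841945  -0.28801208  0.03      ]
[347.9, 219.8] 0.65 645
265 169
```

View pics/w2c.png

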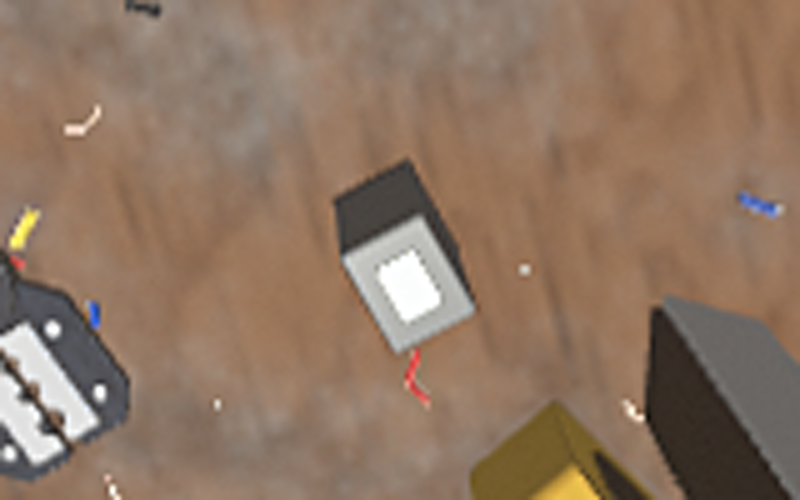

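```bash
python3 -c "
from h import *
import pickle
w,o=pickle.load(open('w2.pkl','rb'))
C=np.array([onz(w,(265+a/5,169+b/5),.06,o)[:2] for a,b in [(342,255),(425,213),(475,310),(400,352)]])
print(C,C.mean(0))
for i in range(4):
  d=C[(i+1)%4]-C[i];print(np.linalg.norm(d),np.arctan2(d[1],d[0]))
for q in('tape_measure','side_cutters','crimping_tool'):
  m=models
"
```

```text
[[ 0.4736431  -0.27335198]
 [ 0.49479821 -0.27183017]
 [ 0.49629151 -0.2981459 ]
 [ 0.4764366  -0.30066807]] [ 0.48529236 -0.28599903]
0.021209768982852227 0.0718120415134818
0.02635806885108159 -1.5141114797198618
0.020014459414491318 -3.015239460517471
0.027458561125984382 1.6727078126734953
```

```bash
python3 -c "
from h import *
plan([((.485,-.2865,.32),1.66,4,56),((.485,-.2865,.225),1.66,4,56)])
"
```

```text
[-10.9, 7.1, 20.5, 0, 0, np.float64(-0.1264), 56],[-11.6, 5.7, 20.4, 0, 0, np.float64(-0.1264), 56],[-12.3, 4.1, 20.5, 0, 0, np.float64(-0.1264), 56],[-12.8, 2.6, 20.5, 0, 0, np.float64(-0.1264), 56],
[0.0, 0.0, 23.7, 0, 0, np.float64(-0.0), 56],[0.0, 0.0, 23.8, 0, 0, np.float64(-0.0), 56],[0.0, 0.0, 23.7, 0, 0, np.float64(-0.0), 56],[0.0, 0.0, 23.8, 0, 0, np.float64(-0.0), 56],
```

>>> step_arm(
  commands=[
    [[-11, 7, 20.5, 0, 0, -0.127, 56], [-11.6, 5.7, 20.5, 0, 0, -0.127, 56], [-12.3, 4, 20.5, 0, 0, -0.127, 56], [-12.8, 2.6, 20.5, 0, 0, -0.127, 56], [0, 0, 0, 0, 0, 0, 56], [0, 0, 0, 0, 0, 0, 56]],
  ],
)

```text
time: 6.52
tool_pos: [0.4848, -0.287, 0.3203]
ee_rot: [3.14, 0.001, 1.66]
wrist_force: [-0.8, 0.3, -0.3]
width: 0.0559
finger_force: 0.0
```

```bash
python3 -c "
from h import *
o=robot.get_obs();print(o['tool_pos'],o['ee_rot'],o['width'])
w=eyes.snapshot('wrist');save(w,'w3.png')
for t in models.tip_of(w,'relay_centre'): print(t['xy'],t['confidence'],onz(w,t['xy'],.03,o))
plan([((.485,-.2865,.225),1.66,4,56)])
"
```

```text
[ 0.48484344 -0.28700707  0.32025579] [3.13973821e+00 1.00702127e-03 1.65961205e+00] 0.05591873084133989
[320.9, 202.0] 0.57 [ 0.48474554 -0.286808    0.03      ]
[0.2, 0.1, 23.9, 0, 0, np.float64(-0.0), 56],[0.2, 0.0, 23.9, 0, 0, np.float64(-0.0), 56],[0.2, 0.1, 23.8, 0, 0, np.float64(-0.0), 56],[0.1, 0.1, 23.9, 0, 0, np.float64(-0.0), 56],
```

View pics/w3.png

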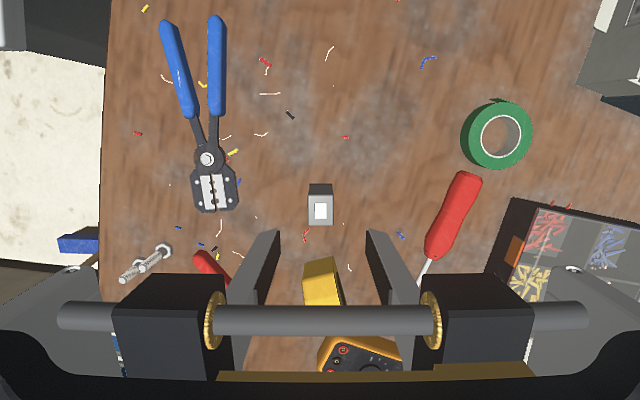

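>>> step_arm(
  commands=[
    [[0, 0, 24, 0, 0, 0, 56], [0, 0, 24, 0, 0, 0, 56], [0, 0, 24, 0, 0, 0, 56], [0, 0, 23, 0, 0, 0, 56], [0, 0, 0, 0, 0, 0, 56], [0, 0, 0, 0, 0, 0, 10], [0, 0, 0, 0, 0, 0, 10], [0, 0, 0, 0, 0, 0, 10], [0, 0, 0, 0, 0, 0, 10], [0, 0, 0, 0, 0, 0, 10], [0, 0, 0, 0, 0, 0, 10]],
  ],
)

```text
time: 8.0
tool_pos: [0.4845, -0.2881, 0.2243]
ee_rot: [3.141, 0.001, 1.66]
wrist_force: [0.5, 1.0, 3.7]
width: 0.022
finger_force: 30.0
```

```bash
python3 -c "
from h import *
plan([((.4845,-.288,.40),1.66,4,10),((.548,.004,.40),1.761,7,10)])
"
```

```text
[0.0, -0.0, -43.9, 0, 0, np.float64(-0.0001), 10],[0.1, -0.0, -43.9, 0, 0, np.float64(-0.0001), 10],[0.0, -0.0, -44.0, 0, 0, np.float64(-0.0001), 10],[0.0, -0.0, -43.9, 0, 0, np.float64(-0.0001), 10],
[40.7, 12.8, 0.0, 0, 0, np.float64(-0.0144), 10],[40.6, 13.3, 0.0, 0, 0, np.float64(-0.0144), 10],[40.4, 13.9, 0.0, 0, 0, np.float64(-0.0144), 10],[40.1, 14.5, 0.0, 0, 0, np.float64(-0.0144), 10],[40.0, 15.1, 0.0, 0, 0, np.float64(-0.0144), 10],[39.7, 15.7, 0.0, 0, 0, np.float64(-0.0144), 10],[39.5, 16.2, 0.0, 0, 0, np.float64(-0.0144), 10],
```

>>> step_arm(
  commands=[
    [[0, 0, -20, 0, 0, 0, 10], [0, 0, -50, 0, 0, 0, 10], [0, 0, -55, 0, 0, 0, 10], [0, 0, -50, 0, 0, 0, 10], [40.5, 13, 0, 0, 0, -0.0144, 10], [40.5, 13.3, 0, 0, 0, -0.0144, 10], [40.4, 14, 0, 0, 0, -0.0144, 10], [40, 14.5, 0, 0, 0, -0.0144, 10], [40, 15, 0, 0, 0, -0.0144, 10], [40, 15.6, 0, 0, 0, -0.0144, 10], [39.5, 16.2, 0, 0, 0, -0.0144, 10], [0, 0, 0, 0, 0, 0, 10], [0, 0, 0, 0, 0, 0, 10]],
  ],
)

```text
time: 9.62
tool_pos: [0.548, 0.0036, 0.398]
ee_rot: [-3.14, 0.0, 1.761]
wrist_force: [-0.4, 0.7, -0.9]
width: 0.0216
finger_force: 30.0
```

```bash
cat > e.py <<'E'
from h import *
import pickle
o=robot.get_obs();print(o['tool_pos'],o['ee_rot'],o['width'],o['wrist_force'])
w=eyes.snapshot('wrist');pickle.dump((w,o),open('w4.pkl','wb'))
for q,z in dict(socket=.035,relay_centre=o['tool_pos'][2]-.1943,door_hinge=.092,door_edge=.26).items():
  for t in models.tip_of(w,q): print(q,t['xy'],t['confidence'],onz(w,t['xy'],z,o))
print(proj(w,(.5417,.0637,.035),o))
c=w['color'][60:360,120:520]
cv2.imwrite('pics/w4.png',cv2.cvtColor(cv2.resize(c,None,fx=2,fy=2,interpolation=cv2.INTER_CUBIC),cv2.COLOR_RGB2BGR))
E
python3 e.py
```

```text
[0.54799639 0.00364043 0.39800639] [-3.14021316e+00  3.18417015e-04  1.76061675e+00] 0.02162353973544998 [-0.42374526  0.70705409 -0.92958482]
socket [329.8, 137.5] 0.65 [0.54581027 0.06098808 0.035     ]
relay_centre [320.9, 237.4] 0.7 [0.54677944 0.00695126 0.20370639]
door_hinge [298.9, 17.8] 0.59 [0.49712713 0.16059768 0.092     ]
door_hinge [361.0, 325.0] 0.31 [ 0.62037337 -0.13622616  0.092     ]
[326.72743874 134.43498062]
```

View pics/w4.png

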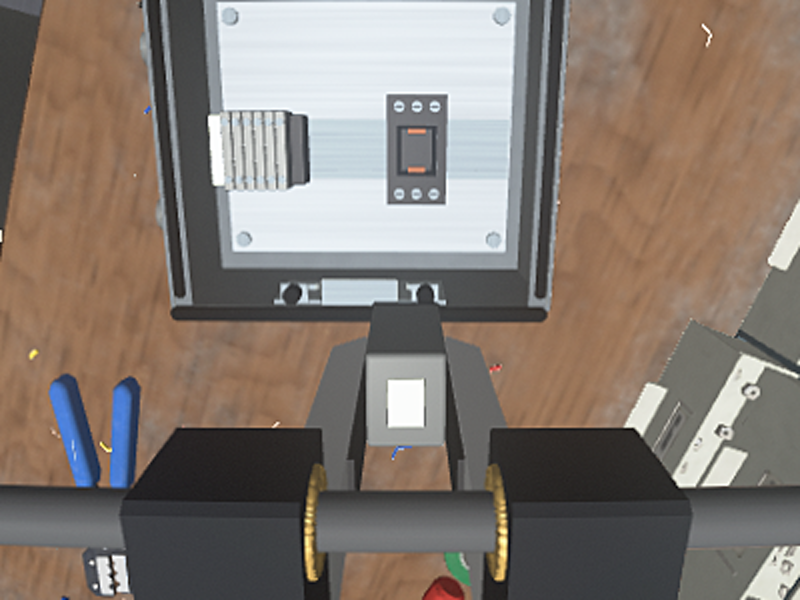

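```bash
python3 -c "
from h import *
import pickle
w,o=pickle.load(open('w4.pkl','rb'))
Z=o['tool_pos'][2]-.1643
s=onz(w,(328.6,135),.035,o);r=onz(w,(322.7,259),Z,o);print(s,r)
B=[onz(w,(120+a/2,60+b/2),.035,o) for a,b in((387,95),(447,95),(446,204),(388,204))]
for i in range(4):
  d=B[(i+1)%4]-B[i];print(np.linalg.norm(d),np.arctan2(d[1],d[0])%(np.pi/2))
T=[onz(w,(120+a/2,60+b/2),Z,o) for a,b in((366,353),(443,353),(446,444),(367,443))]
for i in range(4):
  d=T[(i+1)%4]-T[i];print(np.linalg.norm(d),np.arctan2(d[1],d[0])%(np.pi/2))
Rt=R.from_euler('xyz',o['ee_rot']).as_matrix()
d=s-r;print(d,Rt.T@d, 'relay vs tool',Rt.T@(r-o['tool_pos']))
"
```

```text
[0.54391988 0.06348273 0.035     ] [0.54794191 0.00698093 0.23370639]
0.033523358997469575 0.19037919703909617
0.061128556689613645 0.19715181046272656
0.03384010242491163 0.19010888794247638
0.061118084855105025 0.19197045711910254
0.020249323608858123 0.19002000332436622
0.02702022703838473 0.23866776808697754
0.02179909184470587 0.17575057624258728
0.02667823293457148 0.18126392512945966
[-0.00402203  0.0565018  -0.19870639] [0.05630907 0.0069852  0.19867902] relay vs tool [0.0033431  0.00080344 0.16429799]
```

>>> step_arm(
  commands=[
    [[28, 3.5, 0, 0, 0, 0, 10], [28, 3.5, 20, 0, 0, 0, 10], [0, 0, 40, 0, 0, 0, 10], [0, 0, 38, 0, 0, 0, 10], [0, 0, 0, 0, 0, 0, 10], [0, 0, 0, 0, 0, 0, 10]],
  ],
)

```text
time: 10.62
tool_pos: [0.5449, 0.0598, 0.3023]
ee_rot: [3.139, 0.0, 1.76]
wrist_force: [0.7, -0.2, -1.0]
width: 0.0215
finger_force: 30.0
```

```bash
sed 's/w4/w5/;s/\[60:360,120:520\]/[100:300,190:450]/;s/fx=2,fy=2/fx=3,fy=3/;s/pics.w4/pics\/w5/' e.py > f.py; sed -i 's/w4/w5/g' f.py; python3 f.py
```

```text
[0.54488938 0.05982304 0.30234761] [3.13916661e+00 3.68267476e-04 1.75984927e+00] 0.02153821176940924 [ 0.67595436 -0.24206087 -0.9875735 ]
socket [323.7, 206.1] 0.64 [0.54675926 0.06314418 0.035     ]
relay_centre [323.3, 239.5] 0.79 [0.5461738  0.06213922 0.10804761]
door_hinge [272.1, 67.1] 0.87 [0.49618218 0.15926295 0.092     ]
door_hinge [141.4, 383.4] 0.48 [ 0.42050141 -0.10425596  0.092     ]
[318.13383871 204.46044291]
```

View pics/w5.png

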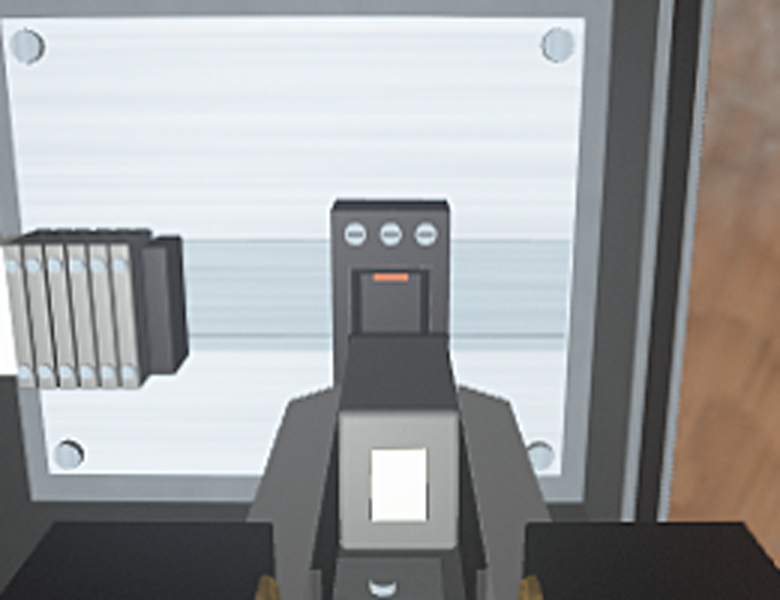

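```bash
python3 -c "
from h import *
import pickle
w,o=pickle.load(open('w5.pkl','rb'))
Rt=R.from_euler('xyz',o['ee_rot']).as_matrix()
f=lambda a,b,z: Rt.T@(onz(w,(190+a/3,100+b/3),z,o)-o['tool_pos'])*1e3
Z=o['tool_pos'][2]-.1643
print('base far edge',f(332,212,.035),f(449,212,.035))
print('pocket',f(353,270,.035),f(430,270,.035))
for c in ((342,410),(458,410),(460,548),(339,548)): print('relay',f(*c,Z))
"
```

```text
base far edge [ 34.30468446 -17.7418599  267.29274381] [ 34.28137651  15.32149714 267.37296583]
pocket [ 17.47833429 -12.02553196 267.31280854] [ 17.45947454  10.10600629 267.36650775]
relay [ 16.26371505  -9.03116888 164.27259515]
relay [ 16.23520745  11.30964808 164.32195353]
relay [-11.08535784  12.20663735 164.33419098]
relay [-11.04028912 -10.0737139  164.28012109]
```

>>> step_arm(
  commands=[
    [[0.5, -2.7, 0, 0, 0, 0, 10], [0, 0, 18, 0, 0, 0, 10], [0, 0, 18, 0, 0, 0, 10], [0, 0, 0, 0, 0, 0, 10], [0, 0, 0, 0, 0, 0, 10]],
  ],
)

```text
time: 11.5
tool_pos: [0.5417, 0.0602, 0.2642]
ee_rot: [-3.141, -0.0, 1.761]
wrist_force: [0.2, -0.1, -1.5]
width: 0.0218
finger_force: 30.0
```

```bash
sed -i 's/w5/w6/g;s/\[100:300,190:450\]/[120:300,240:400]/;s/fx=3,fy=3/fx=4,fy=4/;s/fx=4,fy=4/fx=3.33,fy=3.33/' f.py; sed -i 's/fx=3.33,fy=3.33/fx=3,fy=3/' f.py; python3 f.py
```

```text
[0.54165097 0.06023338 0.26421988] [-3.14085459e+00 -2.26612327e-04  1.76060256e+00] 0.02177222738745947 [ 0.16874814 -0.11644494 -1.50850882]
socket [327.0, 223.1] 0.67 [0.54537505 0.06180044 0.035     ]
relay_centre [323.8, 238.1] 0.95 [0.54243794 0.06354898 0.06991988]
relay_centre [288.8, 197.2] 0.71 [0.5163015  0.08589074 0.06991988]
door_hinge [264.1, 55.6] 0.89 [0.49476821 0.15897475 0.092     ]
[322.67934621 219.87746634]
```

View pics/w6.png

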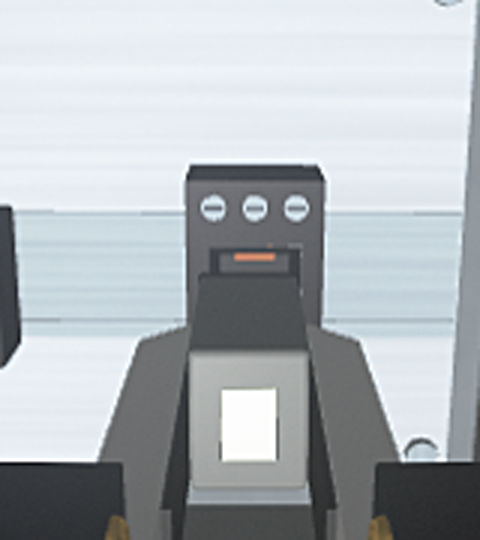

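```bash
cat > g.py <<'E'
from h import *
import pickle
w,o=pickle.load(open('w6.pkl','rb'))
Rt=R.from_euler('xyz',o['ee_rot']).as_matrix()
f=lambda a,b,z: np.round(Rt.T@(onz(w,(240+a/3,120+b/3),z,o)-o['tool_pos'])*1e3,2)
Z=o['tool_pos'][2]-.1643
print('base far edge',f(187,181,.035),f(324,181,.035))
print('pocket',f(211,249,.035),f(299,249,.035))
for c in ((192,350),(307,350),(308,489),(190,489)): print('relay',f(*c,Z))
for c in ((199,274),(299,274)): print('relay bottom far edge of body?',f(*c,Z-.047), f(*c,Z-.06))
E
python3 g.py
```

```text
base far edge [ 33.51 -13.85 229.24] [ 33.51  19.19 229.21]
pocket [ 16.49  -8.24 229.23] [ 16.48  13.41 229.21]
relay [ 16.25  -9.03 164.31]
relay [ 16.24  11.13 164.3 ]
relay [-11.27  11.84 164.29]
relay [-11.27  -9.9  164.3 ]
relay bottom far edge of body? [ 15.61 -10.27 211.31] [ 11.58 -11.01 224.31]
relay bottom far edge of body? [ 15.61  12.41 211.29] [ 11.57  13.21 224.29]
```

>>> step_arm(
  commands=[
    [[0.9, 1.5, 0, 0, 0, 0, 10], [0, 0, 3, 0, 0, 0, 10], [0, 0, 3, 0, 0, 0, 10], [0, 0, 2, 0, 0, 0, 10], [0, 0, 0, 0, 0, 0, 10]],
  ],
)

```text
time: 12.38
tool_pos: [0.5428, 0.0614, 0.2563]
ee_rot: [-3.141, -0.0, 1.761]
wrist_force: [1.0, -0.2, -0.7]
width: 0.0218
finger_force: 30.0
```

>>> step_arm(
  commands=[
    [[0, 0, 2, 0, 0, 0, 10], [0, 0, 2, 0, 0, 0, 10], [0, 0, 2, 0, 0, 0, 10], [0, 0, 0, 0, 0, 0, 10]],
  ],
)

```text
time: 12.88
tool_pos: [0.5431, 0.0614, 0.2512]
ee_rot: [3.14, 0.0, 1.761]
wrist_force: [-0.0, -0.0, 1.5]
width: 0.0215
finger_force: 30.0
```

>>> step_arm(
  commands=[
    [[0, 0, 1.5, 0, 0, 0, 10], [0, 0, 1.5, 0, 0, 0, 10], [0, 0, 1.5, 0, 0, 0, 10], [0, 0, 0, 0, 0, 0, 10]],
  ],
)

```text
time: 13.38
tool_pos: [0.543, 0.0614, 0.2463]
ee_rot: [3.141, -0.0, 1.761]
wrist_force: [-0.6, 0.2, 3.3]
width: 0.0217
finger_force: 30.0
```

>>> step_arm(
  commands=[
    [[0, 0, 1, 0, 0, 0, 10], [0, 0, 1, 0, 0, 0, 10], [0, 0, 0, 0, 0, 0, 10]],
  ],
)

```text
time: 13.75
tool_pos: [0.543, 0.0614, 0.2463]
ee_rot: [3.141, 0.0, 1.761]
wrist_force: [-3.1, -0.6, 11.7]
width: 0.0217
finger_force: 30.0
```

>>> step_arm(
  commands=[
    [[0, 0, 1, 0, 0, 0, 10], [0, 0, 0, 0, 0, 0, 10]],
  ],
)

```text
time: 14.0
tool_pos: [0.5429, 0.0614, 0.2462]
ee_rot: [3.141, 0.0, 1.761]
wrist_force: [-6.4, 0.1, 15.5]
width: 0.0217
finger_force: 30.0
```

>>> step_arm(
  commands=[
    [[0, 0, -2.5, 0, 0, 0, 10], [0, 0, 0, 0, 0, 0, 44], [0, 0, 0, 0, 0, 0, 44], [0, 0, 0, 0, 0, 0, 44], [0, 0, 0, 0, 0, 0, 44], [0, 0, -20, 0, 0, 0, 44], [0, 0, -40, 0, 0, 0, 44], [-20, 0, -50, 0, 0, 0, 44], [-30, 0, -40, 0, 0, 0, 44], [0, 0, 0, 0, 0, 0, 44], [0, 0, 0, 0, 0, 0, 44]],
  ],
)

```text
time: 15.38
tool_pos: [0.5522, 0.0124, 0.3946]
ee_rot: [-3.14, -0.001, 1.76]
wrist_force: [0.9, -1.0, 0.2]
width: 0.0442
finger_force: 0.0
```

```bash
cat > k.py <<'E'
from h import *
import pickle
o=robot.get_obs();print(o['tool_pos'],o['ee_rot'],o['width'],o['wrist_force'])
P=[eyes.snapshot(n) for n in('wrist','scene','side')];w=P[0];pickle.dump((w,o),open('w7.pkl','wb'))
for q in('relay_centre','socket','door_hinge','door_edge'):
  rs=[]
  for p in P:
    for t in models.tip_of(p,q)[:2]: print(q,t['xy'],round(t['confidence'],2)); rs.append(ray(p,t['xy'],o)) if t is models or t['confidence']>.5 else 0
  if q!='socket' and len(rs)>1: print(tri(rs))
t=models.tip_of(w,'relay_centre'); print(t and onz(w,t[0]['xy'],.052,o))
a=w['color'][40:340,120:520];b=cv2.resize(P[2]['color'][60:210,300:500],(400,300))
cv2.imwrite('pics/w7.png',cv2.cvtColor(np.hstack([a,b]),cv2.COLOR_RGB2BGR))
E
python3 k.py
```

```text
[0.55216948 0.0124387  0.39456736] [-3.14012188e+00 -9.39466364e-04  1.76036639e+00] 0.04415733160657855 [ 0.87054788 -0.95670385  0.15217206]
relay_centre [322.2, 143.7] 0.85
relay_centre [376.3, 170.5] 0.6
(array([0.54310995, 0.06388743, 0.0530692 ]), [0.0009532170304417369, 0.0009532170304416372])
socket [324.6, 141.7] 0.96
socket [356.7, 239.4] 0.74
socket [375.0, 176.7] 0.49
door_hinge [289.8, 27.8] 0.72
door_hinge [390.6, 237.0] 0.67
door_hinge [392.7, 138.2] 0.8
door_hinge [369.8, 176.8] 0.3
(array([0.49611151, 0.16404925, 0.09103089]), [0.00438023988264167, 0.005254802720329048, 0.0042247816416870095])
door_edge [408.7, 208.1] 0.92
[0.54242254 0.06316296 0.052     ]
```

View pics/w7.png

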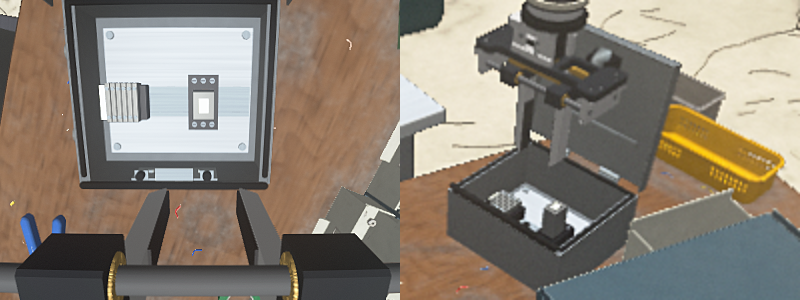

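>>> step_arm(
  commands=[
    [[0, 0, -55, 0, 0, 0, 0], [0, -14, -55, 0, 0, 0, 0], [43, -14, 0, 0, 0, 0, 0], [43, 0, 0, 0, 0, 0, 0], [43, 0, 0, 0, 0, 0, 0], [43, 0, 0, 0, 0, 0, 0], [43, 0, 0, 0, 0, 0, 0], [0, 0, 28, 0, 0, 0, 0], [0, 0, 28, 0, 0, 0, 0], [0, 0, 0, 0, 0, 0, 0], [0, 0, 0, 0, 0, 0, 0]],
  ],
)

```text
time: 17.55
tool_pos: [0.4844, 0.218, 0.4509]
ee_rot: [3.14, -0.0, 1.76]
wrist_force: [0.1, -0.2, 0.9]
width: 0.0007
finger_force: 0.0
```

>>> step_arm(
  commands=[
    [[-20, 0, 0, 0, 0, 0, 0], [-14, 0, 0, 0, 0, 0, 0], [-13, 0, 0, 0, 0, 0, 0], [-15, 0, 1, 0, 0, 0, 0], [-15, 0, 2, 0, 0, 0, 0], [-13, 0, 2, 0, 0, 0, 0], [0, 0, 0, 0, 0, 0, 0]],
  ],
)

```text
time: 18.42
tool_pos: [0.5015, 0.1284, 0.4437]
ee_rot: [-3.139, 0.001, 1.758]
wrist_force: [0.1, 0.7, 0.4]
width: 0.0002
finger_force: 0.0
```

```bash
cat > door.py <<'E'
from h import *
o=robot.get_obs();print(np.round(o['tool_pos'],4),np.round(o['wrist_force'],1))
rs=[]
for n in('scene','side'):
  p=eyes.snapshot(n); save(p,n+'_l.png')
  t=models.tip_of(p,'door_edge')
  if t: print(n,t[0]['xy'],round(t[0]['confidence'],2)); rs.append(ray(p,t[0]['xy']))
H=np.array([.4957,.160,.092]);Y=np.array([-.188,.982,0])
def th(x): 
  a,b=(x-H)@Y,(x-H)[2]; return np.arctan2(b,-a)-np.arctan2(4,170)
if len(rs)>1: x,e=tri(rs);print(x,e,'theta',th(x))
for e,d in rs:
  g=np.linspace(0,1.85,400)
  P=np.array([H+Y*(-.17*np.cos(a)+.004*np.sin(a))+[0,0,.17*np.sin(a)+.004*np.cos(a)] for a in g])
  v=P-e; dist=np.linalg.norm(np.cross(v,d),axis=1); i=dist.argmin(); print('th1',g[i],dist[i])
E
python3 door.py
```

```text
[0.5015 0.1284 0.4437] [0.1 0.7 0.4]
side [387.2, 99.2] 0.88
th1 1.2101503759398495 0.003020030953204077
```

>>> step_arm(
  commands=[
    [[-15, 0, 4, 0, 0, 0, 0], [-14, 0, 5, 0, 0, 0, 0], [-14, 0, 7, 0, 0, 0, 0], [-13, 0, 9, 0, 0, 0, 0], [-12, 0, 10, 0, 0, 0, 0], [-12, 0, 12, 0, 0, 0, 0], [-9, 0, 13, 0, 0, 0, 0], [-9, 0, 13, 0, 0, 0, 0], [-8, 0, 14, 0, 0, 0, 0], [0, 0, 0, 0, 0, 0, 0]],
  ],
)

```text
time: 19.88
tool_pos: [0.5211, 0.0251, 0.3557]
ee_rot: [-3.138, -0.001, 1.76]
wrist_force: [0.4, -0.2, -0.4]
width: 0.0007
finger_force: 0.0
```

```bash
python3 door.py
```

```text
[0.5211 0.0251 0.3557] [ 0.4 -0.2 -0.4]
scene [343.5, 207.2] 0.74
side [356.5, 147.9] 0.83
[0.521923   0.00167227 0.14528606] [0.0007180591177418238, 0.0007180591177418361] theta 0.29719727646938277
th1 0.3431077694235589 0.00042446044203058665
th1 0.3013784461152882 0.0022966516382175064
```

>>> step_arm(
  commands=[
    [[0, 0, -20, 0, 0, 0, 0], [-17, 0, 0, 0, 0, 0, 0], [-16, 0, 0, 0, 0, 0, 0], [0, 0, 10, 0, 0, 0, 0], [0, 0, 10, 0, 0, 0, 0], [0, 0, 10, 0, 0, 0, 0], [0, 0, 10, 0, 0, 0, 0], [0, 0, 10, 0, 0, 0, 0], [0, 0, 8, 0, 0, 0, 0], [0, 0, 5, 0, 0, 0, 0], [0, 0, 0, 0, 0, 0, 0]],
  ],
)

```text
time: 21.45
tool_pos: [0.5275, -0.0067, 0.3147]
ee_rot: [3.141, -0.0, 1.761]
wrist_force: [-0.2, 0.1, 0.7]
width: 0.0002
finger_force: 0.0
```

>>> step_arm(
  commands=[
    [[0, 0, 3, 0, 0, 0, 0], [0, 0, 3, 0, 0, 0, 0], [0, 0, 2, 0, 0, 0, 0], [0, 0, 0, 0, 0, 0, 0]],
  ],
)

```text
time: 21.95
tool_pos: [0.5276, -0.0071, 0.3083]
ee_rot: [3.14, 0.002, 1.76]
wrist_force: [-2.1, -1.4, 5.7]
width: 0.0002
finger_force: 2.9
```

>>> step_arm(
  commands=[
    [[0, 0, 1, 0, 0, 0, 0], [0, 0, 0.5, 0, 0, 0, 0], [0, 0, 0, 0, 0, 0, 0]],
  ],
)

```text
time: 22.32
tool_pos: [0.5276, -0.0071, 0.3072]
ee_rot: [3.14, 0.002, 1.76]
wrist_force: [-2.5, -1.7, 7.5]
width: 0.0002
finger_force: 3.8
```

>>> step_arm(
  commands=[
    [[0, 0, 1, 0, 0, 0, 0], [0, 0, 0.5, 0, 0, 0, 0], [0, 0, 0, 0, 0, 0, 0]],
  ],
)

```text
time: 22.7
tool_pos: [0.5276, -0.0072, 0.306]
ee_rot: [3.14, 0.002, 1.76]
wrist_force: [-2.8, -1.4, 7.4]
width: 0.0004
finger_force: 4.0
```

>>> step_arm(
  commands=[
    [[0, 0, 1, 0, 0, 0, 0], [0, 0, 0.5, 0, 0, 0, 0], [0, 0, 0, 0, 0, 0, 0]],
  ],
)

```text
time: 23.08
tool_pos: [0.5276, -0.0072, 0.3047]
ee_rot: [3.14, 0.002, 1.76]
wrist_force: [-2.6, -1.4, 9.0]
width: 0.0004
finger_force: 4.4
```

>>> step_arm(
  commands=[
    [[0, 0, 1, 0, 0, 0, 0], [0, 0, 1, 0, 0, 0, 0], [0, 0, 0, 0, 0, 0, 0]],
  ],
)

```text
time: 23.45
tool_pos: [0.5278, -0.0069, 0.3012]
ee_rot: [3.139, 0.001, 1.76]
wrist_force: [1.1, -1.2, 5.1]
width: 0.0003
finger_force: 2.9
```

>>> step_arm(
  commands=[
    [[0, 0, 1, 0, 0, 0, 0], [0, 0, 0.5, 0, 0, 0, 0], [0, 0, 0, 0, 0, 0, 0]],
  ],
)

```text
time: 23.82
tool_pos: [0.5279, -0.0069, 0.2996]
ee_rot: [3.139, 0.001, 1.761]
wrist_force: [-0.9, -0.0, 4.7]
width: 0.0003
finger_force: 2.7
```

>>> step_arm(
  commands=[
    [[0, 0, 1, 0, 0, 0, 0], [0, 0, 0, 0, 0, 0, 0]],
  ],
)

```text
time: 24.08
tool_pos: [0.5279, -0.0069, 0.2988]
ee_rot: [3.139, 0.001, 1.761]
wrist_force: [-1.0, 0.3, 7.0]
width: 0.0007
finger_force: 3.1
```

>>> step_arm(
  commands=[
    [[0, 0, 1, 0, 0, 0, 0], [0, 0, 0, 0, 0, 0, 0]],
  ],
)

```text
time: 24.32
tool_pos: [0.5279, -0.0069, 0.298]
ee_rot: [3.139, 0.001, 1.761]
wrist_force: [-1.3, -1.6, 6.4]
width: 0.0001
finger_force: 3.5
```

>>> step_arm(
  commands=[
    [[0, 0, 1, 0, 0, 0, 0], [0, 0, 0, 0, 0, 0, 0]],
  ],
)

```text
time: 24.58
tool_pos: [0.5278, -0.0069, 0.2979]
ee_rot: [3.139, 0.001, 1.761]
wrist_force: [-2.9, 0.0, 10.5]
width: 0.0004
finger_force: 5.2
```

>>> step_arm(
  commands=[
    [[0, 0, 1, 0, 0, 0, 0], [0, 0, 0, 0, 0, 0, 0]],
  ],
)

```text
time: 24.82
tool_pos: [0.5278, -0.0069, 0.2979]
ee_rot: [3.139, 0.001, 1.761]
wrist_force: [-4.2, -0.5, 14.3]
width: 0.0001
finger_force: 6.9
```

>>> step_arm(
  commands=[
    [[0, 0, 1, 0, 0, 0, 0], [0, 0, 0, 0, 0, 0, 0]],
  ],
)

```text
time: 25.08
tool_pos: [0.5277, -0.0068, 0.2978]
ee_rot: [3.138, 0.002, 1.761]
wrist_force: [-5.8, 0.0, 17.6]
width: 0.0006
finger_force: 8.6
```

>>> step_arm(
  commands=[
    [[0, 0, -4, 0, 0, 0, 0], [0, 0, 0, 0, 0, 0, 0]],
  ],
)

```text
time: 25.32
tool_pos: [0.5279, -0.0069, 0.2988]
ee_rot: [3.139, 0.001, 1.761]
wrist_force: [-1.6, -0.5, 7.0]
width: 0.0006
finger_force: 3.5
```

>>> step_arm(
  commands=[
    [[0, 0, -2, 0, 0, 0, 0], [0, 0, 0, 0, 0, 0, 0]],
  ],
)

```text
time: 25.58
tool_pos: [0.5278, -0.0067, 0.2996]
ee_rot: [3.141, 0.0, 1.761]
wrist_force: [0.8, 0.2, 4.5]
width: 0.0005
finger_force: 1.7
```

>>> step_arm(
  commands=[
    [[0, 0, -2, 0, 0, 0, 0], [0, 0, 0, 0, 0, 0, 0]],
  ],
)

```text
time: 25.82
tool_pos: [0.5272, -0.0066, 0.3007]
ee_rot: [-3.139, -0.001, 1.761]
wrist_force: [0.1, -1.0, 0.1]
width: 0.0003
finger_force: 0.0
```

>>> step_arm(
  commands=[
    [[0, 0, -10, 0, 0, 0, 0], [0, 0, -40, 0, 0, 0, 0], [0, 0, -50, 0, 0, 0, 0], [-40, 0, -40, 0, 0, 0, 0], [-40, 0, 0, 0, 0, 0, 0], [-40, 0, 0, 0, 0, 0, 0], [0, 0, 0, 0, 0, 0, 0], [0, 0, 0, 0, 0, 0, 0]],
  ],
)

```text
time: 26.82
tool_pos: [0.55, -0.1243, 0.4418]
ee_rot: [-3.141, -0.001, 1.761]
wrist_force: [-0.2, -0.5, 0.0]
width: 0.0006
finger_force: 0.0
```

```bash
python3 door.py; python3 -c "
import cv2,numpy as np
a=cv2.imread('pics/scene_l.png')[150:300,250:450];b=cv2.imread('pics/side_l.png')[80:230,280:480]
cv2.imwrite('pics/fin.png',cv2.resize(np.hstack([a,b]),(800,300),interpolation=cv2.INTER_CUBIC))"
```

```text
[ 0.55   -0.1243  0.4418] [-0.2 -0.5  0. ]
scene [339.7, 214.4] 0.85
side [351.2, 164.5] 0.94
[ 0.52074326 -0.0100633   0.09271592] [0.0002512404046662684, 0.00025124040466640885] theta -0.01935575254650612
th1 0.05100250626566416 0.00017232149646179728
th1 0.0 0.007094276218878956
```

View pics/fin.png

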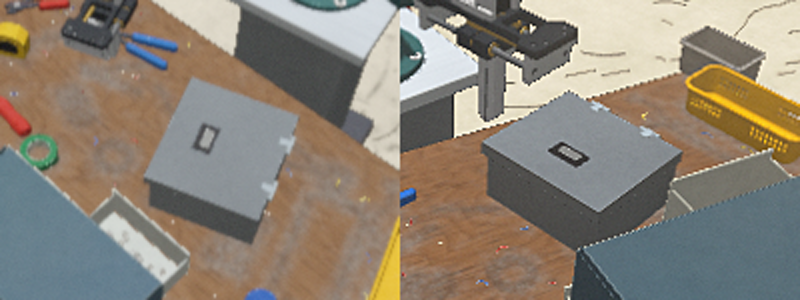

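>>> step_arm(
  commands=[
    [[40, 0, 0, 0, 0, 0, 0], [40, 0, 30, 0, 0, 0, 0], [40, 0, 40, 0, 0, 0, 0], [0, 0, 35, 0, 0, 0, 0], [0, 0, 20, 0, 0, 0, 0], [0, 0, 11, 0, 0, 0, 0], [0, 0, 0, 0, 0, 0, 0]],
  ],
)

```text
time: 27.9
tool_pos: [0.5273, -0.0064, 0.3053]
ee_rot: [-3.141, -0.0, 1.761]
wrist_force: [0.5, 0.5, 0.9]
width: 0.0004
finger_force: 0.0
```

>>> step_arm(
  commands=[
    [[0, 0, 2, 0, 0, 0, 0], [0, 0, 0, 0, 0, 0, 0]],
  ],
)

```text
time: 28.15
tool_pos: [0.5278, -0.0068, 0.3046]
ee_rot: [3.14, 0.0, 1.76]
wrist_force: [1.2, -0.1, 0.2]
width: 0.0006
finger_force: 0.0
```

>>> step_arm(
  commands=[
    [[0, 0, 2, 0, 0, 0, 0], [0, 0, 0, 0, 0, 0, 0]],
  ],
)

```text
time: 28.4
tool_pos: [0.5275, -0.0068, 0.3017]
ee_rot: [3.141, -0.0, 1.76]
wrist_force: [-1.5, 0.2, -0.0]
width: 0.0004
finger_force: 0.0
```

>>> step_arm(
  commands=[
    [[0, 0, 1.5, 0, 0, 0, 0], [0, 0, 0, 0, 0, 0, 0]],
  ],
)

```text
time: 28.65
tool_pos: [0.5275, -0.0067, 0.3]
ee_rot: [-3.141, -0.0, 1.761]
wrist_force: [0.4, 0.8, 0.4]
width: 0.0008
finger_force: 0.0
```

>>> step_arm(
  commands=[
    [[0, 0, -10, 0, 0, 0, 0], [0, 0, -40, 0, 0, 0, 0], [0, 0, -50, 0, 0, 0, 0], [0, 0, -40, 0, 0, 0, 0], [0, 0, 0, 0, 0, 0, 0], [0, 0, 0, 0, 0, 0, 0], [0, 0, 0, 0, 0, 0, 0]],
  ],
)

```text
time: 29.52
tool_pos: [0.5274, -0.0067, 0.4381]
ee_rot: [-3.138, -0.001, 1.761]
wrist_force: [-0.6, -0.6, -0.1]
width: -0.0
finger_force: 0.0
```

```bash
python3 -c "
from h import *
print(robot.close_job())"
```

```text
the job is handed in; nothing more can be done
None
```

I plugged the relay fully home, pressed the door shut (peak reading about 18 N) and handed the job in at about 30 s; it returned no verdict, and that the bolt snapped in is inferred from a force drop and the door not lifting again.

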